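# Change over the module in a soldering fixture

## Robot

A 6-joint arm with a two-finger parallel gripper is mounted at the origin on the work surface. World frame = base frame: x ahead of the robot, y to its left, z up, the work surface at z = 0. Lengths are in mm, angles in degrees, forces in N, time in s.
With the tool pointing down it reaches from about 350 to 850 mm from the base axis. Payload 8.1 kg.
Tool frame: the origin (TCP) lies midway between the tips of the shut fingers; the grasp point (between the pads) lies 19 mm behind it (r.pinch_z is the distance from the TCP to the grasp point, in mm); z points along the fingers, y is the line along which they close (so a half turn about z gives the same grasp; the last joint's range is limited). The gripper opens to 85 mm and grips with 20 to 120 N. Pads are 22 mm wide; open, the fingers measure 114 mm over their backs; the gripper's body (76 mm by 85 mm) begins 54 mm behind the grasp point. The pads swing forward as they close: fully open they stand 13 mm farther back than shut.
Start: joints at [65.753, 7.471, 85.268, -0, 87.261, -4.893], TCP at [198.826, 566.104, 231.292] pointing down, gripper open.
Joint ranges: [-169.43, 169.43], [-51.17, 129.36], [1.28, 143.12], [-76.62, 256.62], [0, 156.53], [-152.29, 152.29]. Speed limits (degrees/s): [136.94, 136.94, 159.86, 180, 180, 180].

## Interface

Orientations are given as [roll, pitch, yaw] about the fixed x, y, z axes, in that order (R = Rz(yaw) Ry(pitch) Rx(roll)).
In Python, from bench import r gives the robot as it stands.
- The arm moves only by the shell command python3 -m jog 'ROWS' [OPENING] [FORCE]. ROWS is JSON, one flat list of numbers, 6 for each row, row after row: the shift along the tool's x, y, z in m, then the turn, a rotation vector about the tool's x, y, z in rad. A call has 1 to 8 rows; each row is the pose to reach, as a shift and turn from the pose commanded when the call began, along the tool's axes at that moment; what a row does not reach only later rows make up. A row lasts 1/8 s, in which the tool goes at most 62.5 mm and 10.7 degrees, less where a joint would pass 70% of its speed; a pose out of reach is approached as far as the arm can. A call with a gripper value outside its range is refused whole. OPENING is the opening, from -1 (shut) to 1 (fully open), set as the call begins (- or left out, the last holds). The fingers move at their own pace and stop on an object; FORCE is the grip in N (left out, the last holds). Time passes only in rows, so rows that repeat a pose let the fingers close. It gives the time, the measured TCP pose, the force, the opening and the grip force at its end, in the units of the state.
- r.sense(): the state, without advancing time (a new reading comes with each control period).
- r.snapshot(name): name is "scene" or "top" or "wrist"; returns a dict with "pixels" (400x640x3 uint8, red, green, blue), "range_z" (400x640 float32, mm along the optical axis (not along the pixel's ray), 0 where there is no reading), "K" (3x3 intrinsics, pixels), "k1" (the pictures are not rectified: a ray, as slopes to the right and down, at radius r is drawn at 1 + k1 r^2 times it, then the intrinsics apply), "rvec" (rotation vector, rad) and "tvec" (3), from world to camera coordinates, as OpenCV has them. Camera axes: x right, y down, z forward; pixel columns grow to the right and rows downward; lengths in mm; the calibration is good to about 2 mm. A picture is of the moment at which its call begins.
- r.hand_in(): hands the job in; it is judged then, once.
Trained networks look in a picture, given as the dict that the camera call returned (one of the last four; its "shot" number tells which), for a name from the list of things; names that differ only in an ending like _2 or _b are one class to them, and where a whole thing is asked for, a point or a joint stands for the part that bears it (a point fixed in the world has none). Each returns a list of dicts, best first, with "score" (0 to 1); they miss things now and then, are a little off and sometimes report something else, mostly with a low value. They report only what shows in the picture. A call takes as long as a camera call. They do not tell look-alikes from the thing itself.
- r.look_for(picture, target): "bbox" ([left, top, right, bottom] in pixels, round what is visible of it).
- r.outline_of(picture, target): "region" (400x640 bool, what is visible of it) and "bbox" ([left, top, right, bottom] in pixels, round what is visible of it).
The state is a dict: "time": time; "joint_pos": joint angles; "qd": joint speeds; "joint_efforts": joint torques, N m; "tool_pos": TCP position; "tcp_rot": TCP orientation; "ft_force": force on the tool from outside, world axes, zero at the start; "wrist_torque": the same for the moment, N m; "finger_gap": finger opening in mm; "grip_force": force on a finger pad.
Only numpy, scipy, OpenCV 4.12 (cv2) and the standard library are available. Lean on these libraries where they do the work, as an engineer would, in place of code of your own. Each camera call takes 0.05 s, during which the arm holds its last target. There are 200 camera calls.

## Task

Change over the soldering fixture: put the finished module (white case) that is in the orange fixture into the empty green pocket of the sloping rack, lying flat in it with its connector end uphill, and load the new module (blue case) from the rack into the fixture, flat on the channel floor with its connector end hard up against the steel stop. Set the modules down gently, without dropping or ramming them, and leave the red module, the spool, the bottle and the fume hood as they are.

Things in the scene. Friction and masses are not known exactly. Their poses are not given: they have to be found in the camera images.
- new_module: New module, blue case, lying in a foam nest of the rack, connector uphill: base flange 110 x 60 x 10 mm, on it centrally a case 90 (x) x 36 (y) x 30 mm, 40 mm tall in all; grip the case across its 36 mm. 0.25 to 0.5 kg. Black connector on the flange and yellow stripe on top at its +x end. Origin: centre of underside; x along the length to the connector, z out of the top.
- finished_module: Finished module, white case, lying in the fixture, connector against the stop: base flange 110 x 60 x 10 mm, on it centrally a case 90 (x) x 36 (y) x 30 mm, 40 mm tall in all; grip the case across its 36 mm. 0.25 to 0.5 kg. Black connector on the flange and yellow stripe on top at its +x end. Origin: centre of underside; x along the length to the connector, z out of the top.
- new_module_plug (a point): Connector end of the new module: 53 mm along +x from its origin, 19 mm above the underside.
- finished_module_plug (a point): Connector end of the finished module: 53 mm along +x from its origin, 19 mm above the underside.
- rework_module: Module of the same shape with a red case, lying in another nest of the rack; to be left alone. Origin and axes as for the others.
- green_nest: Empty green-lined foam nest, fixed on the rack. 132 x 76 mm outside; pocket 116 (x) x 66 (y) mm, 9 mm deep over a 6 mm floor. Origin: centre of its underside; x up the slope, z square out of it (25 degrees from vertical). The nests of the blue and red modules are alike but white; the three lie side by side, 78 mm apart, in any order.
- rack: Fixed sloping feed rack: grey plate 150 (along the slope) x 250 mm, sloping 25 degrees, low side towards the robot, on wooden legs. Origin: on the table under the plate's centre, which is 80 mm up (plate's high edge about 112 mm, tops of modules lying in it up to 145 mm); x level, towards the high side; y across; z up.
- fixture: Fixed orange soldering fixture: base 190 (x) x 110 x 12 mm, channel 63 mm wide between two rails 12 mm wide and 9 mm high over the channel floor, which is 12 mm above the table. A cross wall closes the channel's -x end (inner face at x = -80 mm). Origin: centre of underside; x along the channel towards the stop, z up.
- stop: Fixed steel stop block across the channel, 10 (x) x 62 x 16 mm high, on the channel floor, two black knobs on top; its place along the channel differs each time. Origin: centre of underside; axes as the fixture. The module's flange bears on its -x face, 5 mm from the origin.
- spool: Aluminium solder spool standing on the table near the far end of the fixture, 54 mm diameter, 50 mm tall; loose. Origin: centre of its underside.
- bottle: White bottle with red cap standing between rack and fixture, 56 mm diameter, 150 mm tall; loose. Origin: centre of its underside.
- fume_hood: Fixed fume extractor between rack and fixture: upright blue hose with an orange funnel, 68 mm largest diameter, 190 mm tall. Origin: centre of its underside.
Not all that is in view belongs to the job. What is shaped like the finished_module but purple or turquoise is not meant.

How it is judged (in metres and radians):
At the end, for the whole second after the job is handed in: Blue module flat in the fixture (within 2 mm of the floor, 0.025 rad flat, 0.035 rad square), connector end within 2.5 mm of the stop; white one flat in the green pocket (within 2.5 mm), connector uphill; both at rest. Red module within 8 mm, spool and bottle within 20 mm of their starts (x of new_module in the frame of stop between -0.0625 and -0.057 m and y of new_module in the frame of fixture between -0.003 and 0.003 m and z of new_module in the frame of fixture between 0.009 and 0.014 m and angle between the z axis of new_module and the z axis of fixture, either way round below 0.025 rad and angle between the x axis of new_module and the x axis of fixture, either way round below 0.035 rad and x of new_module_plug in the frame of stop above -0.02 m and x of finished_module in the frame of green_nest between -0.006 and 0.006 m and y of finished_module in the frame of green_nest between -0.006 and 0.006 m and z of finished_module in the frame of green_nest between 0.003 and 0.0085 m and angle between the z axis of finished_module and the z axis of green_nest, either way round below 0.04 rad and angle between the x axis of finished_module and the x axis of green_nest, either way round below 0.12 rad and x of finished_module_plug in the frame of green_nest above 0.03 m and linear speed of each of new_module, finished_module below 0.01 m/s and distance of rework_module from where it was at the start of the episode below 0.008 m and distance of each of spool, bottle from where it was at the start of the episode below 0.02 m); the robot touches nothing.
It fails at once if a module is rammed against the stop (over 60 N) (contact force between any of new_module, finished_module and stop above 60 N).
It fails at once if a module is dropped or rammed into the fixture or the green nest (over 80 N) (contact force between any of new_module, finished_module and fixture above 80 N or contact force between finished_module and green_nest above 80 N).
It fails at once if the red module, spool or bottle is knocked away (over 30 mm) (distance of any of rework_module, spool, bottle from where it was at the start of the episode above 0.03 m).
It fails at once if something bumps the fume hood (over 25 N) (contact force between fume_hood and anything else above 25 N).
It also fails if it takes over 72 s, if anything falls off the work surface, if the arm or the gripper's body presses on something with over 40 N, if the wrist force passes 120 N, or if a joint passes its speed limit or range.

## Working session

There is one attempt and no reset: what is moved stays moved. The work goes in short steps, Python scripts to look and compute and a shell command to move; the robot and the scene stay as the last step left them, time stands still between calls to the robot, and variables do not carry over. Pictures are saved under pics/ and viewed, at most 10 in all, crops included, and the job is handed in when it is done.

```bash
ls; mkdir -p pics; cat > h.py <<'E'
import numpy as np, cv2
from bench import r
from scipy.spatial.transform import Rotation as R
def cloud(p):
    """world xyz (mm) for every pixel, NaN where no depth"""
    K=p['K'];h,w=p['range_z'].shape
    v,u=np.mgrid[:h,:w].astype(float)
    xd=(u-K[0][2])/K[0][0]; yd=(v-K[1][2])/K[1][1]
    x,y=xd.copy(),yd.copy()
    for _ in range(10):
        f=1+p['k1']*(x*x+y*y); x=xd/f; y=yd/f
    z=p['range_z'].astype(float); z=np.where(z>0,z,np.nan)
    C=np.stack([x*z,y*z,z],-1)
    Rm=cv2.Rodrigues(np.array(p['rvec'],float))[0]
    return (C-np.array(p['tvec']).ravel())@Rm
def proj(p,X):
    Rm=cv2.Rodrigues(np.array(p['rvec'],float))[0]
    c=np.atleast_2d(X)@Rm.T+np.array(p['tvec']).ravel()
    s=c[:,:2]/c[:,2:]; s=s*(1+p['k1']*(s**2).sum(1,keepdims=True))
    K=np.array(p['K']); return s*[K[0][0],K[1][1]]+[K[0][2],K[1][2]]
def save(p,n,box=None,k=1):
    im=p['pixels'][...,::-1]
    if box: im=im[box[1]:box[3],box[0]:box[2]]
    cv2.imwrite('pics/'+n,cv2.resize(im,None,fx=k,fy=k,interpolation=cv2.INTER_CUBIC))
E
python3 - <<'E'
from h import *
s=r.sense();print(s['tool_pos'],s['tcp_rot'],s['finger_gap'],s['time'],r.pinch_z)
import pickle
P={}
for n in('scene','top'):
    p=r.snapshot(n);P[n]=p;save(p,n+'.png')
    for t in('new_module','finished_module','rework_module','green_nest','fixture','stop','spool','bottle','fume_hood'):
        print(n,t,[(np.round(d['bbox']).tolist(),round(d['score'],2)) for d in r.look_for(p,t)][:5])
pickle.dump(P,open('P.pkl','wb'))
a,b=[cv2.resize(P[n]['pixels'],(640,400)) for n in P]
E
```

```text
pics
[198.61127805 565.57740907 230.22059245] [-1.79893544e+02 -7.74064429e-03  1.60645577e+02] 85.41661938488822 0.0 18.700000000000003
scene new_module [([202.0, 194.0, 241.0, 230.0], 0.81), ([283.0, 220.0, 316.0, 275.0], 0.58)]
scene finished_module [([374.0, 196.0, 416.0, 238.0], 0.83), ([361.0, 134.0, 403.0, 169.0], 0.76), ([451.0, 193.0, 488.0, 235.0], 0.64)]
scene rework_module [([166.0, 192.0, 205.0, 229.0], 0.97), ([268.0, 156.0, 304.0, 231.0], 0.49)]
scene green_nest [([122.0, 201.0, 174.0, 238.0], 0.85)]
scene fixture [([355.0, 182.0, 434.0, 257.0], 0.84)]
scene stop [([404.0, 223.0, 424.0, 242.0], 0.48)]
scene spool [([411.0, 243.0, 442.0, 273.0], 0.88), ([286.0, 224.0, 312.0, 273.0], 0.4)]
scene bottle [([285.0, 221.0, 314.0, 275.0], 0.73), ([413.0, 242.0, 438.0, 274.0], 0.36)]
scene fume_hood [([269.0, 155.0, 304.0, 232.0], 0.83)]
top new_module [([393.0, 184.0, 421.0, 217.0], 0.89), ([342.0, 195.0, 370.0, 227.0], 0.54)]
top finished_module [([238.0, 257.0, 275.0, 296.0], 0.79), ([186.0, 170.0, 225.0, 207.0], 0.65), ([250.0, 174.0, 267.0, 185.0], 0.41)]
top rework_module [([419.0, 186.0, 444.0, 224.0], 0.88)]
top green_nest []
top fixture [([240.0, 168.0, 294.0, 237.0], 0.56)]
top stop [([251.0, 174.0, 266.0, 184.0], 0.65)]
top spool [([243.0, 145.0, 263.0, 166.0], 0.62), ([249.0, 181.0, 283.0, 219.0], 0.23)]
top bottle [([339.0, 158.0, 358.0, 182.0], 0.91)]
top fume_hood [([340.0, 198.0, 369.0, 225.0], 0.84), ([247.0, 179.0, 282.0, 220.0], 0.72)]
```

```bash
python3 - <<'E'
from h import *
import pickle
P=pickle.load(open('P.pkl','rb'))
save(P['scene'],'scene2.png',(100,120,500,290),2); save(P['top'],'top2.png',(170,130,490,310),2.5)
for n in P: print(n,P[n]['K'],P[n]['k1'],P[n]['tvec'],P[n]['rvec'],np.mean(P[n]['range_z']>0))
C=cloud(P['top'])
for uv in [(262,200),(258,178),(406,200),(431,205),(455,205),(350,170),(355,210),(253,155),(300,300),(205,190),(256,276)]:
    print(uv,np.round(np.nanmedian(C[uv[1]-1:uv[1]+2,uv[0]-1:uv[0]+2].reshape(-1,3),0)))
E
```

```text
scene [[404.57126529   0.         322.37484144]
 [  0.         404.57126529 198.3675814 ]
 [  0.           0.           1.        ]] -0.04114389436202969 [-170.41637814 -381.3305826  1315.97863215] [ 1.98373412  1.65554075 -0.54171587] 0.99619921875
top [[516.32383218   0.         329.72402679]
 [  0.         516.32383218 195.97618669]
 [  0.           0.           1.        ]] 0.02216062224345232 [  57.09020797  594.40263954 1490.82137283] [ 2.16330988 -2.1780047   0.12757376] 0.996109375
(262, 200) [583. 250.  50.]
(258, 178) [649. 266.  22.]
(406, 200) [ 572. -156.  127.]
(431, 205) [ 558. -226.  123.]
(455, 205) [ 561. -303.   85.]
(350, 170) [656.  -3. 119.]
(355, 210) [540. -12. 191.]
(253, 155) [715. 278.  49.]
(300, 300) [291. 142.   1.]
(205, 190) [614. 418.  39.]
(256, 276) [363. 267.  39.]
```

View pics/top2.png

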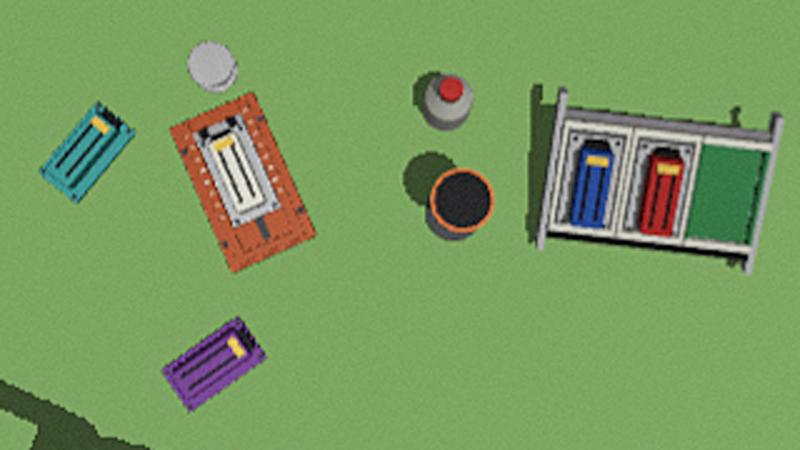

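View pics/scene2.png

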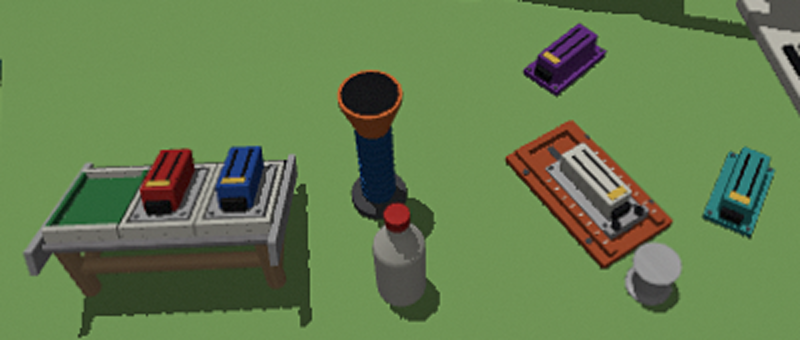

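The top view (full-frame pixels) shows:
- **White module:** in the orange fixture at about (265,200), with the stop at its far end at (258,178).
- **Look-alikes:** turquoise at (205,190) and purple at (256,276). Both lie loose on the table, so neither is the one meant.
- **Rack:** blue at (406,203), red at (432,205), and the green pocket at (460,207), on the right as seen by the robot.

The crops confirm that white-in-fixture and blue-in-rack fit the description. Next I'll fit rough poses and plan a viewing move.

```bash
cat >> h.py <<'E'
def T(pos,Rm):
    M=np.eye(4);M[:3,:3]=Rm;M[:3,3]=pos;return M
def now():
    s=r.sense();return T(s['tool_pos'],R.from_euler('xyz',s['tcp_rot'],degrees=True).as_matrix())
def rel(A,B):
    """row (m, rad) taking tool pose A to B"""
    D=np.linalg.inv(A)@B
    return np.round(np.r_[D[:3,3]/1000,R.from_matrix(D[:3,:3]).as_rotvec()],4).tolist()
def down(pos,yaw): return T(pos,R.from_euler('xyz',[180,0,yaw],degrees=True).as_matrix())
E
python3 - <<'E'
from h import *
import pickle
P=pickle.load(open('P.pkl','rb'))
for n in P:
    C=cloud(P[n]); px=P[n]['pixels'].astype(int)
    def near(c,rad): return np.hypot(C[...,0]-c[0],C[...,1]-c[1])<rad
    m=near((583,250),75)&(C[...,2]>45)&(C[...,2]<58)
    q=C[m]; print(n,'white',len(q),q.mean(0).round(1),cv2.minAreaRect(q[:,:2].astype(np.float32)))
    m=(px[...,0]>150)&(px[...,0]-px[...,2]>70)&(px[...,1]<110)&near((583,250),140)&(C[...,2]<35)
    q=C[m]; print('fix',len(q),cv2.minAreaRect(q[:,:2].astype(np.float32)))
    g=(px[...,1]-px[...,0]>60)&(px[...,1]-px[...,2]>20)&near((561,-303),90)&(C[...,2]>50)
    q=C[g]; c=q.mean(0); nn=np.linalg.svd(q-c)[2][2]; nn*=np.sign(nn[2]); print('green',len(q),c.round(1),nn.round(3),np.degrees(np.arccos(nn[2])),np.degrees(np.arctan2(-nn[1],-nn[0])))
print(rel(now(),down([560,235,350],20)), rel(down([198.8,566,231],160.65),down([540,235,380],20)))
E
```

```text
scene white 501 [594.4 243.5  51.2] ((591.9630737304688, 243.65362548828125), (90.67532348632812, 37.13817596435547), 24.1830997467041)
fix 376 ((583.419921875, 240.81939697265625), (186.35498046875, 107.27825927734375), 24.583715438842773)
green 63 [ 549.8 -319.6   84. ] [-0.432  0.031  0.901] 25.695976783092156 -4.10378902139896
top white 361 [588.  244.6  51.2] ((588.1283569335938, 244.4639892578125), (89.79212188720703, 35.81783676147461), 23.92646026611328)
fix 1158 ((579.6080932617188, 242.54812622070312), (188.46878051757812, 110.34959411621094), 23.62350845336914)
green 866 [ 555.4 -314.8   85.2] [-0.418  0.044  0.907] 24.841536322450352 -5.984517017626217
[-0.4505, -0.1927, -0.1187, -0.0, 0.0, 2.4547] [-0.4316, -0.1993, -0.149, -0.0, -0.0, 2.4548]
```

```bash
python3 - <<'E'
from h import *
A=down([198.8,566.1,231.3],160.65);B=down([430,370,300],90)
print(rel(A,B),rel(B,down([560,235,330],24)))
E
```

```text
[-0.2831, -0.1084, -0.0687, -0.0, -0.0, 1.2331] [-0.135, 0.13, -0.03, 0.0, -0.0, 1.1519]
```

```bash
python3 -m jog '[-0.06,-0.02,-0.0687,0,0,0.18, -0.11,-0.04,-0.0687,0,0,0.36, -0.16,-0.06,-0.0687,0,0,0.54, -0.2,-0.08,-0.0687,0,0,0.72, -0.24,-0.095,-0.0687,0,0,0.9, -0.2831,-0.1084,-0.0687,0,0,1.08, -0.2831,-0.1084,-0.0687,0,0,1.2331, -0.2831,-0.1084,-0.0687,0,0,1.2331]'
python3 -m jog '[-0.03,0.03,-0.03,0,0,0.18, -0.06,0.06,-0.03,0,0,0.36, -0.09,0.09,-0.03,0,0,0.54, -0.12,0.12,-0.03,0,0,0.72, -0.135,0.13,-0.03,0,0,0.9, -0.135,0.13,-0.03,0,0,1.08, -0.135,0.13,-0.03,0,0,1.1519, -0.135,0.13,-0.03,0,0,1.1519]'
python3 - <<'E'
from h import *
s=r.sense();print(s['tool_pos'],s['tcp_rot'],s['joint_pos'])
p=r.snapshot('wrist');save(p,'w1.png')
Rm=cv2.Rodrigues(np.array(p['rvec']))[0];M=T(np.array(p['tvec']).ravel(),Rm);print('cam in tool\n',(np.linalg.inv(now())@np.linalg.inv(M)).round(3))
for t in('finished_module','stop','fixture'): print(t,[(np.round(d['bbox']).tolist(),round(d['score'],2)) for d in r.look_for(p,t)][:3])
np.save('w1.npy',p,allow_pickle=True)
E
```

```text
time: 2.0
tool_pos: [430.4, 369.6, 299.9]
tcp_rot: [-180.0, -0.0, 90.0]
ft_force: [-0.6, 0.0, -0.4]
finger_gap: 85.3
grip_force: 0.0
time: 3.0
tool_pos: [559.7, 235.6, 330.0]
tcp_rot: [-180.0, -0.0, 24.3]
ft_force: [-0.7, 0.1, 0.0]
finger_gap: 85.5
grip_force: 0.0
[559.70629267 235.6119195  330.03611919] [-1.79996358e+02 -5.06831562e-03  2.42623038e+01] [1.79900505e+01 7.53006646e+00 7.50050330e+01 4.20949992e-03
 9.74602604e+01 8.37282932e+01]
cam in tool
 [[   0.      -0.964   -0.267   67.647]
 [   1.       0.      -0.      -0.463]
 [   0.      -0.267    0.964 -142.707]
 [   0.       0.       0.       1.   ]]
finished_module [([301.0, 86.0, 352.0, 175.0], 0.92), ([149.0, 4.0, 249.0, 89.0], 0.73), ([205.0, 240.0, 285.0, 293.0], 0.69)]
stop []
fixture [([281.0, 59.0, 378.0, 208.0], 0.85)]
```

View pics/w1.png

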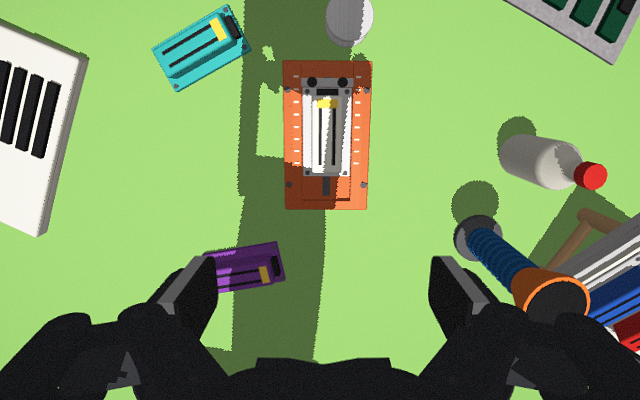

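The wrist view shows the white module at about (325,133), lying against the grey stop with its two knobs at (327,85). The spool is at (350,18). I'll measure it here, then again from closer.

```bash
cat >> h.py <<'E'
def top_fit(p,c,zr,rad=75,Rw=np.eye(3),o=np.zeros(3)):
    """minAreaRect of points with z in zr near c, in frame (Rw,o)"""
    C=(cloud(p)-o)@Rw
    m=(np.hypot(C[...,0]-c[0],C[...,1]-c[1])<rad)&(C[...,2]>zr[0])&(C[...,2]<zr[1])
    m=cv2.erode(m.astype(np.uint8),np.ones((2,2)),borderValue=0)*0+m
    n,l,st,ce=cv2.connectedComponentsWithStats(m.astype(np.uint8))
    k=1+np.argmax(st[1:,4]);q=C[l==k]
    (cx,cy),(w,h),a=cv2.minAreaRect(q[:,:2].astype(np.float32))
    if w<h: w,h,a=h,w,a-90
    return dict(c=(round(cx,1),round(cy,1)),wh=(round(w,1),round(h,1)),a=round((a+90)%180-90,2),z=round(float(np.median(q[:,2])),1),n=len(q))
E
cat > fx.py <<'E'
from h import *
def fixture(p):
    print('white',top_fit(p,(589,244),(46,58)))
    C=cloud(p);d=np.hypot(C[...,0]-583,C[...,1]-242)
    px=p['pixels'].astype(int)
    m=(px[...,0]-px[...,2]>60)&(px[...,1]<px[...,0]*.65)&(d<140)&(C[...,2]<30)&(C[...,2]>6)
    n,l,st,ce=cv2.connectedComponentsWithStats(m.astype(np.uint8));k=1+np.argmax(st[1:,4])
    q=C[m]; print('fix',len(q),cv2.minAreaRect(C[l==k][:,:2].astype(np.float32)))
    # profile in fixture frame, about (582,242), yaw 24
    a=np.radians(24);F=(C-[582,242,0])@np.array([[np.cos(a),-np.sin(a),0],[np.sin(a),np.cos(a),0],[0,0,1]])
    return F,px
E
python3 - <<'E'
from fx import *
p=np.load('w1.npy',allow_pickle=True).item(); print(p['K'][0][0])
F,px=fixture(p)
print('behind module, across y:')
m=(F[...,0]>-75)&(F[...,0]<-52)
for y in range(-60,61,3):
    q=F[m&(abs(F[...,1]-y)<1.5)]; print(y,round(float(np.median(q[:,2])),1),end=' | ')
print('\nalong x:')
m=abs(F[...,1])<12
for x in range(-110,111,4):
    q=F[m&(abs(F[...,0]-x)<2)]; print(x,round(float(np.median(q[:,2])),1) if len(q) else None,end=' | ')
E
```

```text
359.2377448640293
white {'c': (588.2, 244.5), 'wh': (88.2, 35.9), 'a': 23.87, 'z': 52.1, 'n': 2392}
fix 7249 ((581.5279541015625, 241.09808349609375), (189.37484741210938, 109.12261962890625), 23.866397857666016)
behind module, across y:
-60 0.1 | -57 0.2 | -54 11.8 | -51 12.5 | -48 12.5 | -45 12.8 | -42 21.5 | -39 21.1 | -36 21.2 | -33 21.1 | -30 12.1 | -27 12.1 | -24 12.2 | -21 12.2 | -18 12.1 | -15 12.3 | -12 12.0 | -9 12.3 | -6 12.2 | -3 12.3 | 0 12.5 | 3 12.6 | 6 12.3 | 9 12.3 | 12 11.8 | 15 12.2 | 18 11.9 | 21 12.0 | 24 12.5 | 27 12.3 | 30 12.4 | 33 21.3 | 36 21.3 | 39 21.1 | 42 21.0 | 45 12.6 | 48 12.7 | 51 12.4 | 54 11.6 | 57 0.4 | 60 0.2 | 
along x:
-110 0.3 | -106 0.2 | -102 0.2 | -98 1.4 | -94 11.7 | -90 21.1 | -86 21.1 | -82 20.0 | -78 12.2 | -74 12.4 | -70 12.5 | -66 12.3 | -62 12.3 | -58 12.0 | -54 12.5 | -50 12.7 | -46 22.0 | -42 22.6 | -38 51.4 | -34 52.1 | -30 52.2 | -26 52.2 | -22 52.3 | -18 52.4 | -14 408.8 | -10 412.6 | -6 53.2 | -2 423.2 | 2 52.5 | 6 52.4 | 10 52.5 | 14 52.2 | 18 52.2 | 22 52.0 | 26 52.4 | 30 52.2 | 34 52.5 | 38 52.4 | 42 53.1 | 46 53.0 | 50 51.4 | 54 38.3 | 58 38.2 | 62 26.3 | 66 28.0 | 70 27.8 | 74 12.0 | 78 12.0 | 82 12.0 | 86 12.1 | 90 12.2 | 94 10.1 | 98 0.4 | 102 0.1 | 106 0.3 | 110 -0.0 |
```

```bash
python3 - <<'E'
from h import *
print(rel(now(),down([588.2,244.5,150],23.87)))
E
```

```text
[0.0296, 0.0033, 0.18, -0.0, -0.0, 0.0052]
```

```bash
python3 -m jog '[0.01,0.001,0.06,0,0,0.003, 0.02,0.002,0.12,0,0,0.005, 0.0296,0.0033,0.18,0,0,0.005, 0.0296,0.0033,0.18,0,0,0.005, 0.0296,0.0033,0.18,0,0,0.005]'
python3 - <<'E'
from fx import *
s=r.sense();print(s['tool_pos'],s['tcp_rot'])
p=r.snapshot('wrist');np.save('w2.npy',p,allow_pickle=True);save(p,'w2.png')
F,px=fixture(p)
z=F[...,2]
for x0 in(-70,-62,-54):
  for sgn in(-1,1):
    m=(abs(F[...,0]-x0)<4)
    y=F[...,1]*sgn
    hi=F[m&(y>25)&(y<48)&(z>18)&(z<24)][:,1]*sgn; lo=F[m&(y>20)&(y<38)&(z>10)&(z<14)][:,1]*sgn
    print(x0,sgn,len(hi),np.round([lo.max() if len(lo) else 0]+(np.percentile(hi,[1,99]).tolist() if len(hi) else []),1))
print(rel(now(),down([588.2,244.5,23],23.87)))
E
```

```text
time: 3.82
tool_pos: [589.2, 244.4, 152.3]
tcp_rot: [180.0, -0.1, 23.8]
ft_force: [0.5, -0.0, 1.6]
finger_gap: 85.5
grip_force: 0.0
[589.17230998 244.41659475 152.27481874] [ 1.79989943e+02 -1.20033321e-01  2.37582393e+01]
white {'c': (588.7, 244.7), 'wh': (89.6, 36.1), 'a': 23.71, 'z': 52.2, 'n': 6191}
fix 16823 ((582.3320922851562, 241.4582061767578), (189.02505493164062, 109.9156723022461), 23.75030517578125)
-70 -1 129 [31.7 31.7 43.5]
-70 1 112 [31.2 31.2 42.4]
-62 -1 120 [31.4 32.1 43.3]
-62 1 121 [31.6 31.5 42.9]
-54 -1 136 [31.8 31.8 43.7]
-54 1 122 [31.6 31.4 42.3]
[-0.0024, -0.0006, 0.1307, 0.0005, -0.0048, -0.0021]
```

```bash
python3 -m jog '[0,0,0.05,0,0,0, 0,0,0.09,0,0,0, 0,0,0.11,0,0,0, 0,0,0.11,0,0,0, 0,0,0.11,0,0,0]'
python3 - <<'E'
from h import *
s=r.sense();print(s['tool_pos'],s['tcp_rot'],s['ft_force'])
print(rel(now(),down([588.7,244.6,23],23.75)))
E
```

```text
time: 4.5
tool_pos: [590.3, 244.6, 43.0]
tcp_rot: [180.0, -0.2, 23.7]
ft_force: [0.7, 0.4, 0.4]
finger_gap: 85.7
grip_force: 0.0
[590.32949176 244.64717411  42.95082971] [179.97537959  -0.23662455  23.71421281] [0.66265784 0.37427738 0.41308019]
[-0.0016, -0.0006, 0.0199, 0.0004, -0.0041, -0.0006]
```

```bash
python3 -m jog '[-0.001,0,0.01,0,-0.002,0, -0.001,0,0.019,0,-0.002,0, -0.001,0,0.019,0,-0.002,0, -0.001,0,0.019,0,-0.002,0]'
python3 -c "
from h import *
s=r.sense();print(s['tool_pos'],s['tcp_rot'],s['joint_pos'],s['ft_force'])"
```

```text
time: 5.0
tool_pos: [587.3, 243.6, 20.8]
tcp_rot: [-180.0, 0.1, 23.7]
ft_force: [-1.0, -0.1, -0.2]
finger_gap: 85.6
grip_force: 0.0
[587.34232949 243.58754644  20.82101842] [-1.79996899e+02  1.35599649e-01  2.37103391e+01] [ 1.79127071e+01  2.36410085e+01  8.90842887e+01 -1.14940540e-02
  6.74099226e+01  8.42067995e+01] [-0.99235674 -0.08111982 -0.19579466]
```

```bash
python3 -m jog '[0.001,0,-0.002,0,0.002,0, 0.001,0,-0.002,0,0.002,0, 0.001,0,-0.002,0,0.002,0, 0.001,0,-0.002,0,0.002,0, 0.001,0,-0.002,0,0.002,0, 0.001,0,-0.002,0,0.002,0, 0.001,0,-0.002,0,0.002,0, 0.001,0,-0.002,0,0.002,0]' -1 60
python3 -c "
from h import *
s=r.sense();print(s['tool_pos'],s['tcp_rot'],s['ft_force'])"
```

```text
time: 6.0
tool_pos: [588.8, 244.1, 23.5]
tcp_rot: [180.0, -0.0, 23.7]
ft_force: [-0.6, -0.7, 5.8]
finger_gap: 35.0
grip_force: 62.5
[588.79423672 244.08166958  23.4992935 ] [ 1.79989874e+02 -4.72102495e-02  2.37091149e+01] [-0.58260527 -0.74818013  5.83968241]
```

```bash
python3 -m jog '[0,0,-0.005,0,0,0, 0,0,-0.02,0,0,0, 0,0,-0.06,0,0,0, 0,0,-0.12,0,0,0, 0,0,-0.18,0,0,0, 0,0,-0.24,0,0,0, 0,0,-0.29,0,0,0, 0,0,-0.29,0,0,0]'
cat >> h.py <<'E'
def slope(psi,th=25):
    c,s=np.cos(np.radians(psi)),np.sin(np.radians(psi));C,S=np.cos(np.radians(th)),np.sin(np.radians(th))
    u=np.array([C*c,C*s,S]);n=np.array([-S*c,-S*s,C]);v=np.cross(n,u);return np.stack([u,v,n],1)
def onslope(pos,psi,th=25):
    W=slope(psi,th);return T(pos,np.stack([W[:,0],-W[:,1],-W[:,2]],1))
E
python3 - <<'E'
from h import *
s=r.sense();print(s['tool_pos'],s['tcp_rot'],s['ft_force'],s['finger_gap'])
A=now();B=onslope([479,-226,285],-6)
D=np.array(rel(A,B));print(D)
E
```

```text
time: 7.0
tool_pos: [590.3, 244.8, 320.3]
tcp_rot: [179.9, -0.6, 23.7]
ft_force: [0.8, 0.0, -4.3]
finger_gap: 35.3
grip_force: 61.8
[590.29500852 244.76867996 320.29700802] [179.94271003  -0.61267373  23.71701241] [ 0.75382549  0.02178463 -4.28609015] 35.32915067349587
[-0.2916  0.3862  0.0326 -0.1149  0.4157  0.5097]
```

```bash
python3 -m jog '[-0.02,0.03,0,-0.01,0.03,0.04, -0.06,0.08,0,-0.03,0.1,0.12, -0.105,0.135,0,-0.05,0.18,0.21, -0.15,0.19,0.01,-0.07,0.25,0.3, -0.19,0.245,0.015,-0.09,0.32,0.39, -0.23,0.3,0.02,-0.1,0.37,0.46, -0.265,0.345,0.025,-0.11,0.4,0.5, -0.285,0.38,0.025,-0.115,0.416,0.51]'
python3 -m jog '[-0.002,0.003,0,0,0,0,-0.002,0.003,0,0,0,0,-0.002,0.003,0,0,0,0]'
python3 - <<'E'
from h import *
s=r.sense();print(s['tool_pos'],s['tcp_rot'],s['joint_pos'],s['finger_gap'])
p=r.snapshot('wrist');np.save('w3.npy',p,allow_pickle=True);save(p,'w3.png')
for t in('new_module','rework_module','green_nest','rack'): print(t,[(np.round(d['bbox']).tolist(),round(d['score'],2)) for d in r.look_for(p,t)][:3])
E
```

```text
time: 8.0
tool_pos: [478.7, -216.4, 285.7]
tcp_rot: [179.8, -24.4, -6.0]
ft_force: [1.8, 0.7, -5.4]
finger_gap: 35.4
grip_force: 61.6
time: 8.38
tool_pos: [478.8, -216.8, 286.6]
tcp_rot: [179.8, -24.4, -5.8]
ft_force: [-0.5, -0.0, -4.9]
finger_gap: 35.2
grip_force: 62.0
[ 478.75116801 -216.81327765  286.55579397] [179.77497348 -24.39444846  -5.81297575] [-38.95194272 -28.23314579 114.40372116  13.42782258  73.35852986
  55.38034263] 35.2489788430909
new_module [([222.0, 116.0, 288.0, 223.0], 0.56)]
rework_module [([306.0, 120.0, 369.0, 137.0], 0.89)]
green_nest [([227.0, 119.0, 287.0, 228.0], 0.45)]
rack [([204.0, 73.0, 465.0, 261.0], 0.74), ([6.0, 156.0, 181.0, 251.0], 0.31)]
```

View pics/w3.png

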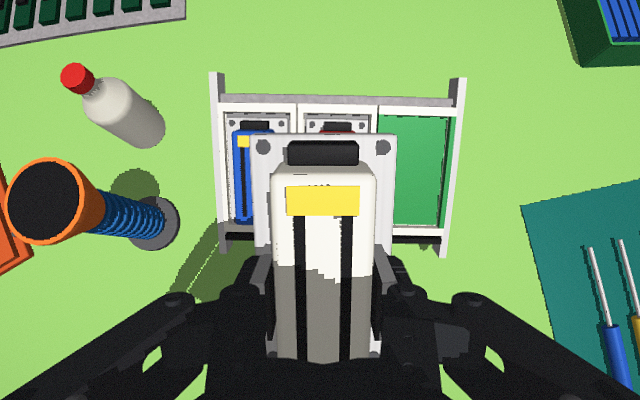

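The held white module fills the middle of the picture. Behind it, the green pocket is at about (378–455, 110–235) and the blue module at about (225–285, 115–225). I'll measure the pocket.

```bash
cat > gr.py <<'E'
from h import *
def green(p,psi=None,th=None):
    C=cloud(p);px=p['pixels'].astype(int)
    m=(px[...,1]-px[...,0]>45)&(px[...,1]-px[...,2]>15)&(px[...,0]<110)&(np.hypot(C[...,0]-557,C[...,1]+314)<95)&(C[...,2]>40)
    n,l,st,ce=cv2.connectedComponentsWithStats(m.astype(np.uint8));k=1+np.argmax(st[1:,4])
    q=C[cv2.erode((l==k).astype(np.uint8),np.ones((7,7)))>0]
    for _ in range(3):
        c=np.median(q,0) if _==0 else q.mean(0); nn=np.linalg.svd(q-q.mean(0))[2][2]; nn*=np.sign(nn[2]); q=q[abs((q-q.mean(0))@nn)<3]
    t=np.degrees(np.arccos(nn[2]));ps=np.degrees(np.arctan2(-nn[1],-nn[0]))
    print('green floor n',len(q),q.mean(0).round(1),'th',t.round(2),'psi',ps.round(2))
    W=slope(psi if psi is not None else ps,th or 25); o=q.mean(0); F=(C-o)@W
    g=F[(l==k)&(abs(F[...,2])<2.5)]
    print('floor rect',cv2.minAreaRect(g[:,:2].astype(np.float32)))
    return F,o,W,px
E
python3 - <<'E'
from gr import *
p=np.load('w3.npy',allow_pickle=True).item()
F,o,W,px=green(p)
print('along v (y) at x=0..20')
m=(F[...,0]>0)&(F[...,0]<25)
for y in range(-60,50,2):
    q=F[m&(abs(F[...,1]-y)<1)]; print(y,round(float(np.median(q[:,2])),1) if len(q) else None,end=' | ')
print('\nalong x');m=(abs(F[...,1]+12)<15)
for x in range(-80,86,2):
    q=F[m&(abs(F[...,0]-x)<1)]; print(x,round(float(np.median(q[:,2])),1) if len(q) else None,end=' | ')
E
```

```text
green floor n 3395 [ 561.  -321.9   87.9] th 24.95 psi -7.02
floor rect ((-4.472564697265625, 4.108985900878906), (113.95807647705078, 63.53461837768555), 0.9752260446548462)
along v (y) at x=0..20
-60 None | -58 None | -56 None | -54 None | -52 None | -50 None | -48 None | -46 None | -44 None | -42 1.2 | -40 1.8 | -38 1.7 | -36 1.8 | -34 7.6 | -32 8.5 | -30 8.6 | -28 4.9 | -26 -0.1 | -24 -0.1 | -22 -0.1 | -20 -0.3 | -18 0.1 | -16 0.1 | -14 -0.1 | -12 -0.1 | -10 -0.2 | -8 0.2 | -6 -0.1 | -4 -0.1 | -2 -0.1 | 0 -0.0 | 2 -0.2 | 4 -0.2 | 6 0.0 | 8 -0.2 | 10 -0.0 | 12 -0.3 | 14 0.1 | 16 0.1 | 18 -0.3 | 20 -0.1 | 22 0.3 | 24 None | 26 None | 28 None | 30 308.9 | 32 307.9 | 34 305.6 | 36 303.4 | 38 300.9 | 40 299.5 | 42 297.5 | 44 298.3 | 46 299.5 | 48 295.3 | 
along x
-80 3.4 | -78 3.2 | -76 -0.9 | -74 None | -72 7.3 | -70 8.6 | -68 8.4 | -66 8.5 | -64 8.6 | -62 2.4 | -60 -0.0 | -58 0.4 | -56 0.3 | -54 -0.1 | -52 -0.1 | -50 0.1 | -48 -0.1 | -46 0.0 | -44 -0.2 | -42 0.1 | -40 0.1 | -38 0.0 | -36 0.1 | -34 0.0 | -32 -0.1 | -30 -0.1 | -28 -0.0 | -26 0.2 | -24 0.2 | -22 -0.1 | -20 -0.0 | -18 -0.0 | -16 -0.0 | -14 -0.0 | -12 0.3 | -10 0.0 | -8 -0.0 | -6 0.1 | -4 -0.2 | -2 -0.2 | 0 -0.1 | 2 -0.1 | 4 0.1 | 6 -0.1 | 8 -0.1 | 10 0.1 | 12 -0.1 | 14 -0.4 | 16 -0.1 | 18 0.0 | 20 0.0 | 22 -0.1 | 24 -0.1 | 26 -0.1 | 28 -0.0 | 30 -0.1 | 32 0.2 | 34 0.2 | 36 0.3 | 38 0.1 | 40 -0.0 | 42 0.1 | 44 -0.0 | 46 0.1 | 48 0.1 | 50 0.0 | 52 -0.1 | 54 8.2 | 56 8.6 | 58 8.5 | 60 8.4 | 62 -6.1 | 64 -6.7 | 66 -6.7 | 68 -6.6 | 70 -7.4 | 72 -130.2 | 74 -131.6 | 76 -132.2 | 78 -133.2 | 80 -133.9 | 82 -135.2 | 84 -135.8 |
```

```bash
python3 -m jog '[0,-0.02,0,0,0,0,0,-0.05,0,0,0,0,0,-0.05,0,0,0,0,0,-0.05,0,0,0,0]'
python3 - <<'E'
from gr import *
s=r.sense();print(s['tool_pos'],s['tcp_rot'])
p=r.snapshot('wrist');np.save('w4.npy',p,allow_pickle=True);save(p,'w4.png')
def prof(p,psi):
    F,o,W,px=green(p,psi)
    z=F[...,2]; lo=abs(z)<2.5
    res=[]
    for x0 in(-40,-20,0,20,40):
        m=lo&(abs(F[...,0]-x0)<6)&(abs(F[...,1])<45); y=F[m][:,1]
        res.append((x0,y.min().round(1),y.max().round(1)))
    print('y edges',res)
    res=[]
    for y0 in(-20,-10,0,10,20):
        m=lo&(abs(F[...,1]-y0)<4)&(abs(F[...,0])<75); x=F[m][:,0]; res.append((y0,np.percentile(x,1).round(1),np.percentile(x,99).round(1)))
    print('x edges',res,'o',o)
prof(p,-6)
q=r.snapshot('top'); np.save('t2.npy',q,allow_pickle=True); prof(q,-6)
# red / blue case tops
E
```

```text
time: 9.12
tool_pos: [484.0, -168.5, 287.3]
tcp_rot: [179.7, -24.5, -5.8]
ft_force: [-0.4, -0.6, -4.2]
finger_gap: 35.4
grip_force: 62.4
[ 483.99681388 -168.46944698  287.25125457] [179.6829569  -24.47299414  -5.81624855]
green floor n 4663 [ 560.2 -315.7   87.2] th 24.97 psi -6.93
floor rect ((-2.8362998962402344, -1.7451667785644531), (64.18990325927734, 113.57731628417969), 88.71897888183594)
y edges [(-40, np.float64(-44.8), np.float64(45.0)), (-20, np.float64(-44.8), np.float64(44.8)), (0, np.float64(-44.8), np.float64(44.8)), (20, np.float64(-44.9), np.float64(44.3)), (40, np.float64(-44.6), np.float64(44.2))]
x edges [(-20, np.float64(-74.5), np.float64(53.2)), (-10, np.float64(-60.8), np.float64(54.0)), (0, np.float64(-61.0), np.float64(53.9)), (10, np.float64(-61.1), np.float64(53.8)), (20, np.float64(-61.0), np.float64(54.0))] o [ 560.15113932 -315.65197331   87.20349321]
green floor n 244 [ 558.4 -315.1   85.4] th 24.83 psi -8.91
floor rect ((-3.9999427795410156, -3.8562850952148438), (74.2537612915039, 109.98957824707031), 86.35912322998047)
y edges [(-40, np.float64(-42.9), np.float64(44.1)), (-20, np.float64(-44.5), np.float64(44.3)), (0, np.float64(-41.8), np.float64(44.4)), (20, np.float64(-44.5), np.float64(45.0)), (40, np.float64(-44.4), np.float64(44.2))]
x edges [(-20, np.float64(-63.4), np.float64(52.0)), (-10, np.float64(-61.4), np.float64(67.6)), (0, np.float64(-74.7), np.float64(65.6)), (10, np.float64(-66.4), np.float64(65.3)), (20, np.float64(-74.1), np.float64(52.3))] o [ 558.39476449 -315.08162691   85.41722623]
```

```bash
python3 - <<'E'
from gr import *
p=np.load('w4.npy',allow_pickle=True).item()
F,o,W,px=green(p,-7)
z=F[...,2];x=F[...,0];y=F[...,1]
rim=(z>6)&(z<11)
def line(B,V,name):
    B,V=np.array(B),np.array(V); k=np.polyfit(B,V,1)
    ok=abs(V-np.polyval(k,B))<1.2; k=np.polyfit(B[ok],V[ok],1); print(name,'slope deg',np.degrees(np.arctan(k[0])).round(2),'at0',k[1].round(2),ok.sum(),len(B))
# upper nest outer edge / pocket upper edge / pocket lower / lower outer
for name,lo,hi,f,ys in(('up outer',50,75,max,range(-36,200,4)),('up inner',46,62,min,range(-24,30,3)),('low inner',-70,-50,max,range(-24,30,3)),('low outer',-85,-55,min,range(-36,30,3))):
    B=[];V=[]
    for b in ys:
        q=x[rim&(abs(y-b)<2)&(x>lo)&(x<hi)]
        if len(q)>3:B.append(b);V.append(f(q))
    if len(B)>3:line(B,V,name)
for name,lo,hi,f in(('right outer',-50,-25,min),('right inner',-45,-20,max),('left inner',22,38,min)):
    B=[];V=[]
    for b in range(-50,50,4):
        q=y[rim&(abs(x-b)<2)&(y>lo)&(y<hi)]
        if len(q)>3:B.append(b);V.append(f(q))
    if len(B)>3:line(B,V,name)
print(o)
E
```

```text
green floor n 4663 [ 560.2 -315.7   87.2] th 24.97 psi -6.93
floor rect ((-2.8090362548828125, -1.7941627502441406), (64.1697998046875, 113.57670593261719), 89.62824249267578)
up outer slope deg -0.17 at0 62.91 58 58
up inner slope deg 0.41 at0 55.56 18 18
low inner slope deg 0.4 at0 -60.85 18 18
low outer slope deg -1.13 at0 -68.65 22 22
right outer slope deg -0.36 at0 -38.87 25 25
right inner slope deg 0.16 at0 -33.4 25 25
left inner slope deg 0.47 at0 32.08 25 25
[ 560.15113932 -315.65197331   87.20349321]
```

```bash
cat >> h.py <<'E'
PSI=-6.9
W=slope(PSI); GF=np.array([560.15,-315.65,87.2])+slope(-7)@[-2.8,-.7,0]
def over(C,h): return onslope(C+W[:,2]*h,PSI)
E
python3 - <<'E'
from h import *
print('GF',GF,'view1',np.array([561,-321.9,87.9])+slope(-7.02)@[-4.4,5.2,0])
print(rel(now(),over(GF,100)))
E
```

```text
GF [ 557.545945   -316.03551913   86.01666887] view1 [ 557.67766189 -316.25161496   86.04047965]
[-0.0036, 0.1372, 0.1204, -0.0021, 0.0095, 0.0157]
```

```bash
python3 -m jog '[0,0.03,0.02,0,0.005,0.008, -0.002,0.08,0.05,-0.001,0.009,0.015, -0.0036,0.12,0.08,-0.002,0.0095,0.0157, -0.0036,0.1372,0.11,-0.0021,0.0095,0.0157, -0.0036,0.1372,0.1204,-0.0021,0.0095,0.0157, -0.0036,0.1372,0.1204,-0.0021,0.0095,0.0157,-0.0036,0.1372,0.1204,-0.0021,0.0095,0.0157]'
python3 - <<'E'
from h import *
print(rel(now(),over(GF,100)),r.sense()['joint_pos'])
p=r.snapshot('scene');save(p,'s3.png',(100,120,400,290),2)
E
```

```text
time: 10.1
tool_pos: [516.1, -310.4, 178.0]
tcp_rot: [179.9, -25.1, -6.8]
ft_force: [-0.3, 0.1, -3.7]
finger_gap: 35.0
grip_force: 62.3
[-0.001, 0.0006, 0.001, 0.0004, -0.0015, 0.001] [-45.13205734 -10.42774102 112.14472575  17.74033834  59.31778998
  45.1658197 ]
```

```bash
python3 -m jog '[0,0,0.03,0,0,0, -0.001,0,0.06,0,-0.0015,0.001, -0.001,0,0.075,0,-0.0015,0.001, -0.001,0,0.075,0,-0.0015,0.001, -0.001,0,0.075,0,-0.0015,0.001, -0.001,0,0.075,0,-0.0015,0.001]'
python3 - <<'E'
from h import *
print(rel(now(),over(GF,11.5)),r.sense()['ft_force'])
E
```

```text
time: 10.9
tool_pos: [546.7, -314.9, 109.9]
tcp_rot: [179.9, -25.0, -6.9]
ft_force: [0.7, -0.3, -3.4]
finger_gap: 35.0
grip_force: 62.3
[-0.0002, -0.0001, 0.0147, 0.0011, -0.0005, -0.0005] [ 0.68035932 -0.31045417 -3.39435824]
```

```bash
python3 -m jog '[0,0,0.005,0,0,0, 0,0,0.009,0,0,0, 0,0,0.012,0,0,0, 0,0,0.013,0,0,0, 0,0,0.013,0,0,0, 0,0,0.013,0,0,0]'
python3 - <<'E'
from h import *
print(rel(now(),over(GF,11.5)),r.sense()['ft_force'])
E
```

```text
time: 11.65
tool_pos: [551.7, -314.9, 96.5]
tcp_rot: [-180.0, -24.9, -7.0]
ft_force: [1.2, 0.8, -3.4]
finger_gap: 35.2
grip_force: 62.4
[0.0009, 0.0005, 0.0005, -0.0002, 0.0013, -0.0009] [ 1.19424927  0.77875356 -3.41165307]
```

No contact yet, with about 0.5–1 mm left. I'll ease down in small steps.

```bash
python3 -m jog '[0,0,0.0004,0,0,0, 0,0,0.0008,0,0,0, 0,0,0.0012,0,0,0, 0,0,0.0012,0,0,0, 0,0,0.0012,0,0,0]'
python3 - <<'E'
from h import *
print(rel(now(),over(GF,11.5)),r.sense()['ft_force'])
E
```

```text
time: 12.28
tool_pos: [552.2, -314.9, 95.4]
tcp_rot: [-180.0, -24.9, -7.0]
ft_force: [-2.7, 0.3, -1.7]
finger_gap: 34.9
grip_force: 62.8
[0.001, 0.0005, -0.0007, -0.0003, 0.0015, -0.0009] [-2.69743886  0.25440747 -1.65550784]
```

```bash
python3 -m jog '[0,0,0.0003,0,0,0,0,0,0.0003,0,0,0,0,0,0.0003,0,0,0,0,0,0.0003,0,0,0,0,0,0.0003,0,0,0,0,0,0.0003,0,0,0]' 0.29
python3 -m jog '[0,0,-0.01,0,0,0,0,0,-0.03,0,0,0,0,0,-0.07,0,0,0,0,0,-0.12,0,0,0,0,0,-0.17,0,0,0,0,0,-0.19,0,0,0,0,0,-0.19,0,0,0]'
python3 - <<'E'
from gr import *
s=r.sense();print(s['tool_pos'],s['tcp_rot'],s['finger_gap'])
p=r.snapshot('wrist');np.save('w5.npy',p,allow_pickle=True);save(p,'w5.png')
for k,v in dict(green=0,red=78,blue=156).items():
    print(k,top_fit(p,(0,v),(34,46),55,Rw=W,o=GF))
    print(k,' flange+',top_fit(p,(0,v),(5.5,14),66,Rw=W,o=GF))
E
```

```text
time: 13.02
tool_pos: [552.3, -314.9, 95.0]
tcp_rot: [-180.0, -24.9, -7.0]
ft_force: [-0.3, 0.4, -0.6]
finger_gap: 55.1
grip_force: 0.0
time: 13.9
tool_pos: [473.1, -306.3, 270.5]
tcp_rot: [179.8, -25.1, -6.9]
ft_force: [-0.2, 0.3, -0.8]
finger_gap: 55.2
grip_force: 0.0
[ 473.11073922 -306.32124283  270.52903717] [179.82045785 -25.13808684  -6.91284364] 55.24928504830326
green {'c': (-2.0, 1.1), 'wh': (90.6, 36.1), 'a': -0.0, 'z': 39.5, 'n': 4051}
green  flange+ {'c': (-6.3, 0.2), 'wh': (119.0, 62.0), 'a': 0.12, 'z': 9.4, 'n': 3047}
red {'c': (-3.0, 77.5), 'wh': (90.3, 37.0), 'a': 0.23, 'z': 39.4, 'n': 4066}
red  flange+ {'c': (-6.8, 78.1), 'wh': (118.4, 62.0), 'a': -0.07, 'z': 9.3, 'n': 2515}
blue {'c': (-1.9, 155.0), 'wh': (89.1, 36.4), 'a': 0.5, 'z': 39.4, 'n': 3843}
blue  flange+ {'c': (-6.6, 155.5), 'wh': (118.2, 61.8), 'a': -0.3, 'z': 9.2, 'n': 2393}
```

View pics/w5.png

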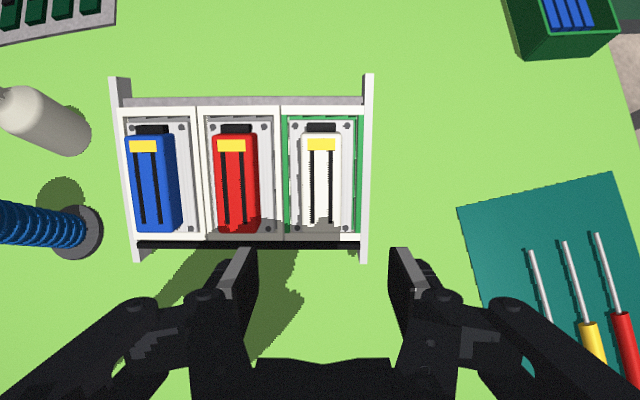

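The white module now lies flat in the green pocket, at about (320,178) in the picture, connector uphill, case top 39.5 mm above the pocket floor. The blue one is at (152,180). I'll move over the blue one and re-measure it.

```bash
python3 - <<'E'
from h import *
print(rel(now(),over(GF+W@[-2,155.2,0],130)))
E
```

```text
[-0.0018, -0.1552, 0.071, 0.0012, -0.0, -0.0008]
```

```bash
python3 -m jog '[0,-0.05,0.01,0,0,0, -0.0018,-0.1,0.02,0,0,0, -0.0018,-0.14,0.045,0.001,0,0, -0.0018,-0.1552,0.071,0.0012,0,0, -0.0018,-0.1552,0.071,0.0012,0,0, -0.0018,-0.1552,0.071,0.0012,0,0,-0.0018,-0.1552,0.071,0.0012,0,0]'
python3 - <<'E'
from gr import *
p=r.snapshot('wrist');np.save('w6.npy',p,allow_pickle=True)
B=top_fit(p,(0,155),(34,46),55,Rw=W,o=GF);print(B)
print(top_fit(p,(0,155),(7,11.5),66,Rw=W,o=GF))
print(rel(now(),over(GF+W@[-2,155.2,0],130)))
print(rel(now(),over(GF+W@[*B['c'],0],30)),r.sense()['joint_pos'])
E
```

```text
time: 14.82
tool_pos: [519.8, -155.6, 203.2]
tcp_rot: [-179.9, -25.0, -7.0]
ft_force: [0.1, 0.2, 0.1]
finger_gap: 55.4
grip_force: 0.0
{'c': (-2.4, 156.0), 'wh': (89.6, 36.1), 'a': -0.18, 'z': 39.4, 'n': 6627}
{'c': (-4.1, 151.9), 'wh': (123.5, 68.4), 'a': -0.36, 'z': 9.1, 'n': 5303}
[-0.0002, -0.0005, 0.0003, -0.0004, 0.0002, -0.0018]
[-0.0006, -0.0013, 0.1003, -0.0004, 0.0002, -0.0018] [-28.03387945 -24.9416162  120.91030016  10.06237812  60.92348417
  65.86532054]
```

```bash
python3 -m jog '[0,-0.001,0.04,0,0,0, -0.0006,-0.0013,0.08,0,0,0, -0.0006,-0.0013,0.1,0,0,0, -0.0006,-0.0013,0.1,0,0,0, -0.0006,-0.0013,0.1,0,0,0, -0.0006,-0.0013,0.1,0,0,0]'
python3 - <<'E'
from h import *
print(rel(now(),over(GF+W@[-2.4,156.0,0],11.5)))
E
```

```text
time: 15.62
tool_pos: [561.8, -158.9, 113.3]
tcp_rot: [-179.9, -25.1, -7.0]
ft_force: [-1.1, 0.2, 0.8]
finger_gap: 55.1
grip_force: 0.0
[-0.0007, 0.0006, 0.0194, -0.0005, -0.0012, -0.001]
```

```bash
python3 -m jog '[0,0,0.008,0,0,0, -0.0003,0.0003,0.015,0,-0.0005,0, -0.0003,0.0003,0.019,0,-0.0005,0, -0.0003,0.0003,0.019,0,-0.0005,0, -0.0003,0.0003,0.019,0,-0.0005,0]'
python3 - <<'E'
from h import *
s=r.sense();print(rel(now(),over(GF+W@[-2.4,156.0,0],11.5)),s['ft_force'])
E
```

```text
time: 16.25
tool_pos: [568.8, -159.3, 93.9]
tcp_rot: [-179.9, -24.9, -7.0]
ft_force: [0.5, -0.3, -0.1]
finger_gap: 55.1
grip_force: 0.0
[0.0012, 0.0009, -0.0011, -0.0016, 0.0021, -0.0009] [ 0.45052269 -0.32734098 -0.14847568]
```

```bash
python3 -m jog '[0.0005,0.0004,-0.0008,-0.0008,0.001,-0.0005,0.0005,0.0004,-0.0008,-0.0008,0.001,-0.0005,0.0005,0.0004,-0.0008,-0.0008,0.001,-0.0005,0.0005,0.0004,-0.0008,-0.0008,0.001,-0.0005,0.0005,0.0004,-0.0008,-0.0008,0.001,-0.0005,0.0005,0.0004,-0.0008,-0.0008,0.001,-0.0005]' -1 60
python3 - <<'E'
from h import *
s=r.sense();D=now();print(rel(D,over(GF+W@[-2.4,156.0,0],11.5)),s['ft_force']);np.save('gripB.npy',D)
E
```

```text
time: 17.0
tool_pos: [569.0, -160.0, 95.5]
tcp_rot: [-180.0, -25.0, -6.9]
ft_force: [-6.3, 1.0, 7.0]
finger_gap: 35.0
grip_force: 61.0
[0.0003, 0.0003, 0.0002, -0.0004, 0.0005, -0.0002] [-6.25405357  0.96132387  7.03089391]
```

```bash
python3 -m jog '[0,0,-0.004,0,0,0,0,0,-0.015,0,0,0,0,0,-0.04,0,0,0,0,0,-0.08,0,0,0,0,0,-0.13,0,0,0,0,0,-0.18,0,0,0,0,0,-0.2,0,0,0,0,0,-0.2,0,0,0]'
python3 - <<'E'
from h import *
s=r.sense();print(s['tool_pos'],s['ft_force'],s['finger_gap'])
A=now();M=down([545,60,310],10);print(rel(A,M),rel(M,down([588.7,244.4,200],23.73)))
E
```

```text
time: 18.0
tool_pos: [485.2, -150.2, 278.1]
tcp_rot: [180.0, -25.1, -6.9]
ft_force: [0.3, -0.7, -3.3]
finger_gap: 35.3
grip_force: 61.2
[ 485.15292499 -150.15603297  278.10963536] [ 0.33608997 -0.66796495 -3.33933405] 35.26460788577083
[0.0444, -0.2158, -0.0145, 0.0652, -0.4348, -0.2906] [0.0751, -0.174, 0.11, 0.0, 0.0, -0.2396]
```

```bash
python3 -m jog '[0.004,-0.02,-0.005,0.006,-0.04,-0.03, 0.012,-0.06,-0.012,0.018,-0.12,-0.08, 0.022,-0.105,-0.0145,0.03,-0.21,-0.14, 0.03,-0.15,-0.0145,0.045,-0.3,-0.2, 0.04,-0.19,-0.0145,0.06,-0.39,-0.26, 0.0444,-0.2158,-0.0145,0.0652,-0.4348,-0.2906, 0.0444,-0.2158,-0.0145,0.0652,-0.4348,-0.2906]'
python3 -m jog '[0.01,-0.03,0,0,0,-0.05, 0.03,-0.075,0.01,0,0,-0.1, 0.05,-0.12,0.04,0,0,-0.17, 0.07,-0.16,0.08,0,0,-0.22, 0.0751,-0.174,0.11,0,0,-0.2396, 0.0751,-0.174,0.11,0,0,-0.2396, 0.0751,-0.174,0.11,0,0,-0.2396, 0.0751,-0.174,0.11,0,0,-0.2396]'
python3 - <<'E'
from fx import *
s=r.sense();print(s['tool_pos'],s['tcp_rot'],s['joint_pos'])
print(rel(now(),down([588.7,244.4,60],23.73)))
p=r.snapshot('wrist');np.save('w7.npy',p,allow_pickle=True);save(p,'w7.png')
C=(cloud(p)-now()[:3,3])@now()[:3,:3]   # tool frame
# held module: case top and flange front edge in tool frame
m=(abs(C[...,1])<35)&(abs(C[...,0])<65)&(C[...,2]>-45)&(C[...,2]<12)
q=C[m]; t=q[(q[:,2]<-20)]; f=q[(q[:,2]>-6)&(q[:,2]<10)]
print('case top z',np.percentile(t[:,2],[5,50,95]),'x',t[:,0].min(),t[:,0].max(),'flange',np.percentile(f,[1,50,99],0).round(1).tolist())
E
```

```text
time: 18.88
tool_pos: [545.0, 62.3, 304.9]
tcp_rot: [-179.8, 0.4, 10.2]
ft_force: [-0.2, -0.5, -4.2]
finger_gap: 35.2
grip_force: 61.2
time: 19.88
tool_pos: [589.5, 244.0, 200.8]
tcp_rot: [-179.9, -0.1, 23.7]
ft_force: [-0.0, 0.6, -3.1]
finger_gap: 34.8
grip_force: 61.1
[589.46914097 243.9952559  200.7824366 ] [-1.79889582e+02 -9.48106555e-02  2.36544997e+01] [17.81408444 14.04835383 81.05470914  0.11998353 84.81386573 84.14873448]
[-0.0008, -0.0004, 0.1408, -0.0019, -0.0017, -0.0013]
case top z [-38.47458761 -27.62262091 -25.57080091] x -30.33899239980731 45.71210997033491 flange [[-49.7, -29.7, -3.2], [40.6, 3.0, 2.5], [55.5, 29.3, 6.1]]
```

View pics/w7.png

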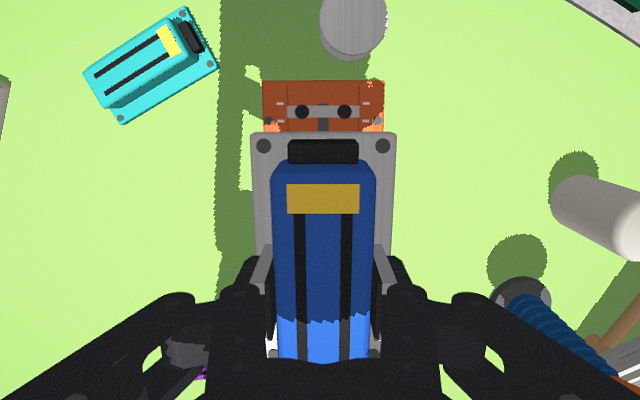

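The picture shows the blue module held straight, with its connector end towards the stop (knobs at (300,112) and (345,112)). I'll lower it 3 mm short of the stop, then slide it forward.

```bash
python3 -m jog '[-0.0035,-0.0002,0.04,-0.001,-0.001,-0.0006, -0.0035,-0.0002,0.09,-0.001,-0.001,-0.0006, -0.0035,-0.0002,0.13,-0.001,-0.001,-0.0006, -0.0035,-0.0002,0.145,-0.001,-0.001,-0.0006,-0.0035,-0.0002,0.145,-0.001,-0.001,-0.0006,-0.0035,-0.0002,0.145,-0.001,-0.001,-0.0006,-0.0035,-0.0002,0.145,-0.001,-0.001,-0.0006]'
python3 - <<'E'
from h import *
s=r.sense();print(s['ft_force']);print(rel(now(),down([586.0,243.1,26],23.73)))
E
```

```text
time: 20.8
tool_pos: [586.3, 244.4, 56.0]
tcp_rot: [-179.9, -0.1, 23.8]
ft_force: [-0.2, 0.2, -3.1]
finger_gap: 34.9
grip_force: 61.2
[-0.15736348  0.21221075 -3.10172968]
[-0.0008, 0.0011, 0.03, -0.0011, -0.0011, 0.0009]
```

```bash
python3 -m jog '[-0.0006,0.0006,0.01,-0.0006,-0.0006,0, -0.0006,0.0006,0.019,-0.0006,-0.0006,0, -0.0006,0.0006,0.019,-0.0006,-0.0006,0, -0.0006,0.0006,0.019,-0.0006,-0.0006,0, -0.0006,0.0006,0.019,-0.0006,-0.0006,0]'
python3 - <<'E'
from h import *
s=r.sense();print(s['ft_force']);print(rel(now(),down([586.0,243.1,25],23.73)))
p=r.snapshot('wrist');print(rel(now(),down([586.0,243.1,25],23.73)))
E
```

```text
time: 21.42
tool_pos: [584.6, 243.2, 34.8]
tcp_rot: [-180.0, 0.2, 23.8]
ft_force: [-0.2, 0.3, -3.2]
finger_gap: 35.1
grip_force: 61.2
[-0.17637916  0.26410017 -3.23906665]
[0.0013, 0.0007, 0.0098, -0.0008, 0.0027, 0.0009]
[0.0013, 0.0007, 0.0099, -0.0008, 0.0027, 0.001]
```

```bash
python3 -m jog '[0.0008,0.0005,0.003,-0.0005,0.0015,0.0005, 0.0008,0.0005,0.006,-0.0005,0.0015,0.0005, 0.0008,0.0005,0.008,-0.0005,0.0015,0.0005, 0.0008,0.0005,0.008,-0.0005,0.0015,0.0005, 0.0008,0.0005,0.008,-0.0005,0.0015,0.0005]'
python3 - <<'E'
from h import *
s=r.sense();print(s['ft_force']);print(rel(now(),down([586.0,243.1,25],23.73)))
E
```

```text
time: 22.1
tool_pos: [585.2, 243.0, 26.5]
tcp_rot: [-180.0, 0.1, 23.8]
ft_force: [-0.0, 0.3, -3.8]
finger_gap: 35.4
grip_force: 61.2
[-0.0128227   0.34026479 -3.82495166]
[0.0007, 0.0002, 0.0015, -0.0004, 0.0018, 0.0005]
```

```bash
python3 -m jog '[0,0,0.0005,0,0.0005,0, 0,0,0.001,0,0.001,0, 0,0,0.0015,0,0.001,0, 0,0,0.0018,0,0.001,0,0,0,0.0018,0,0.001,0]'
python3 - <<'E'
from h import *
s=r.sense();print(s['ft_force'],s['wrist_torque']);print(rel(now(),down([586.0,243.1,25],23.73)))
E
```

```text
time: 22.72
tool_pos: [585.2, 243.0, 24.8]
tcp_rot: [-180.0, 0.0, 23.8]
ft_force: [-0.4, 0.6, -3.1]
finger_gap: 35.4
grip_force: 61.4
[-0.40086582  0.60955617 -3.08411768] [-0.01384593  0.00887115 -0.06699929]
[0.0007, 0.0002, -0.0002, -0.0004, 0.0007, 0.0005]
```

```bash
python3 -m jog '[0,0,0.0003,0,0,0, 0,0,0.0006,0,0,0, 0,0,0.0009,0,0,0,0,0,0.0009,0,0,0]'
python3 -c "
from h import *
s=r.sense();print(s['ft_force'],s['wrist_torque'],s['tool_pos'])"
```

```text
time: 23.22
tool_pos: [585.5, 243.1, 24.7]
tcp_rot: [-180.0, 0.0, 23.8]
ft_force: [-3.1, -2.1, 4.9]
finger_gap: 34.9
grip_force: 62.6
[-3.10600516 -2.14891328  4.85185193] [-0.09662941  0.68072207  0.06450106] [585.46026492 243.05381126  24.67067873]
```

```bash
python3 -m jog '[0.0005,0,0,0,0,0, 0.001,0,0,0,0,0, 0.0015,0,0,0,0,0, 0.002,0,0,0,0,0, 0.002,0,0,0,0,0]'
python3 -c "
from h import *
s=r.sense();print((R.from_euler('z',-23.73,degrees=True).apply(s['ft_force'])).round(1),s['wrist_torque'],s['tool_pos'])
print(rel(now(),down([588.7,244.3,24.5],23.73)))"
```

```text
time: 23.85
tool_pos: [587.4, 243.9, 24.7]
tcp_rot: [-180.0, 0.0, 23.8]
ft_force: [-3.3, -2.1, 4.7]
finger_gap: 34.9
grip_force: 62.5
[-3.9 -0.6  4.7] [-0.07770806  0.70894115  0.13121656] [587.39672572 243.87465314  24.69525511]
[0.0014, 0.0001, 0.0002, -0.0003, 0.0001, 0.0005]
```

Sliding cleanly. I'll move on in 0.4 mm steps.

```bash
python3 -m jog '[0.0004,0,0,0,0,0, 0.0008,0,0,0,0,0, 0.0008,0,0,0,0,0, 0.0008,0,0,0,0,0]'
python3 -c "
from h import *
s=r.sense();print((R.from_euler('z',-23.73,degrees=True).apply(s['ft_force'])).round(1))
print(rel(now(),down([588.7,244.3,24.5],23.73)))"
python3 -m jog '[0.0002,0,0,0,0,0, 0.0004,0,0,0,0,0, 0.0004,0,0,0,0,0, 0.0004,0,0,0,0,0]'
python3 -c "
from h import *
s=r.sense();print((R.from_euler('z',-23.73,degrees=True).apply(s['ft_force'])).round(1))
print(rel(now(),down([588.7,244.3,24.5],23.73)))"
```

```text
time: 24.35
tool_pos: [588.1, 244.2, 24.7]
tcp_rot: [-180.0, 0.0, 23.8]
ft_force: [-4.0, -1.2, 5.6]
finger_gap: 35.2
grip_force: 62.6
[-4.2  0.5  5.6]
[0.0006, 0.0001, 0.0002, -0.0003, 0.0002, 0.0005]
time: 24.85
tool_pos: [588.5, 244.4, 24.7]
tcp_rot: [-180.0, 0.0, 23.8]
ft_force: [-4.1, -1.5, 5.0]
finger_gap: 35.0
grip_force: 62.6
[-4.4  0.3  5. ]
[0.0002, 0.0002, 0.0002, -0.0004, 0.0001, 0.0005]
```

```bash
for i in 1; do python3 -m jog '[0.0002,0,0,0,0,0, 0.0004,0,0,0,0,0, 0.0004,0,0,0,0,0]'
python3 -c "
from h import *
s=r.sense();print((R.from_euler('z',-23.73,degrees=True).apply(s['ft_force'])).round(1))"
python3 -m jog '[0.0002,0,0,0,0,0, 0.0004,0,0,0,0,0, 0.0004,0,0,0,0,0]'
python3 -c "
from h import *
s=r.sense();print((R.from_euler('z',-23.73,degrees=True).apply(s['ft_force'])).round(1))
print(rel(now(),down([588.7,244.3,24.5],23.73)))";done
```

```text
time: 25.22
tool_pos: [588.6, 244.4, 24.7]
tcp_rot: [-180.0, 0.0, 23.8]
ft_force: [-5.1, -2.0, 7.2]
finger_gap: 35.0
grip_force: 62.6
[-5.4  0.2  7.2]
time: 25.6
tool_pos: [588.6, 244.4, 24.7]
tcp_rot: [-180.0, 0.1, 23.8]
ft_force: [-7.5, -3.2, 8.3]
finger_gap: 35.0
grip_force: 62.8
[-8.2  0.1  8.3]
[0.0, 0.0001, 0.0002, -0.0003, 0.0015, 0.0005]
```

The module stopped moving at the predicted place and the force rose, so it is seated on the stop. I'll release, retreat and check.

```bash
python3 -m jog '[0,0,0,0,0,0,0,0,0,0,0,0,0,0,0,0,0,0,0,0,0,0,0,0,0,0,0,0,0,0,0,0,0,0,0,0]' 0.3
python3 -m jog '[0,0,-0.01,0,0,0,0,0,-0.03,0,0,0,0,0,-0.07,0,0,0,0,0,-0.12,0,0,0,0,0,-0.16,0,0,0,0,0,-0.16,0,0,0,0,0,-0.16,0,0,0]'
python3 - <<'E'
from fx import *
p=r.snapshot('wrist');np.save('w8.npy',p,allow_pickle=True)
F,px=fixture(p)
# compare stop/module gap with the white one's picture
w=np.load('w2.npy',allow_pickle=True).item()
for n,q in(('now',p),('white',w)):
    C=cloud(q);a=np.radians(23.75);G=(C-[582.2,241.5,0])@np.array([[np.cos(a),-np.sin(a),0],[np.sin(a),np.cos(a),0],[0,0,1]])
    m=(abs(G[...,0]-8)<40)&(abs(G[...,1])<16)&(abs(G[...,2]-52)<4)
    t=G[m]; k=np.linalg.lstsq(np.c_[t[:,:2],np.ones(len(t))],t[:,2],rcond=None)[0]
    back=G[(abs(G[...,1])<25)&(abs(G[...,2]-22)<3)&(G[...,0]<-38)&(G[...,0]>-60)]
    st=G[(abs(G[...,1])<28)&(abs(G[...,2]-28)<2.5)&(G[...,0]>55)&(G[...,0]<85)]
    print(n,'top tilt',k.round(4),'flange back',np.percentile(back[:,0],2).round(1),'stop x',np.percentile(st[:,0],[2,98]).round(1))
s=r.snapshot('scene');a=np.vstack([p['pixels'][:,:],s['pixels'][120:290]])
cv2.imwrite('pics/fin.png',a[...,::-1])
t=r.snapshot('top'); import pickle; t0=pickle.load(open('P.pkl','rb'))['top']
for nme,c,zr in(('spool',(715,278),(46,54)),('bottle',(656,-3),(130,160)),('red',(558,-226),(105,150))):
    print(nme,top_fit(t0,c,zr,45),top_fit(t,c,zr,45))
print('white',top_fit(t,(GF+W[:,2]*40)[:2],(34,46),200) if 0 else top_fit(t,(0,0),(34,46),55,Rw=W,o=GF), 'red',top_fit(t,(0,78),(34,46),50,Rw=W,o=GF),top_fit(t0,(0,78),(34,46),50,Rw=W,o=GF))
E
```

```text
time: 26.35
tool_pos: [588.9, 244.6, 23.8]
tcp_rot: [-180.0, 0.0, 23.8]
ft_force: [-0.3, 0.2, -0.8]
finger_gap: 55.4
grip_force: 0.0
time: 27.22
tool_pos: [589.2, 244.6, 184.8]
tcp_rot: [-180.0, -0.0, 23.8]
ft_force: [-0.3, -0.0, 0.0]
finger_gap: 55.9
grip_force: 0.0
white {'c': (589.2, 245.5), 'wh': (89.3, 36.1), 'a': 24.06, 'z': 52.2, 'n': 4935}
fix 13849 ((581.91943359375, 241.23646545410156), (188.52505493164062, 109.41062927246094), 23.822187423706055)
now top tilt [2.50000e-03 5.20000e-03 5.22914e+01] flange back -46.9 stop x [60.6 71.8]
white top tilt [ 3.80000e-03 -8.00000e-04  5.22825e+01] flange back -47.0 stop x [60.1 72.2]Traceback (most recent call last):
  File "<stdin>", line 17, in <module>
  File "h.py", line 40, in top_fit
    k=1+np.argmax(st[1:,4]);q=C[l==k]
        ~~~~~~~~~^^^^^^^^^^
    return _wrapfunc(a, 'argmax', axis=axis, out=out, **kwds)
    return bound(*args, **kwds)
ValueError: attempt to get argmax of an empty sequence
```

View pics/fin.png

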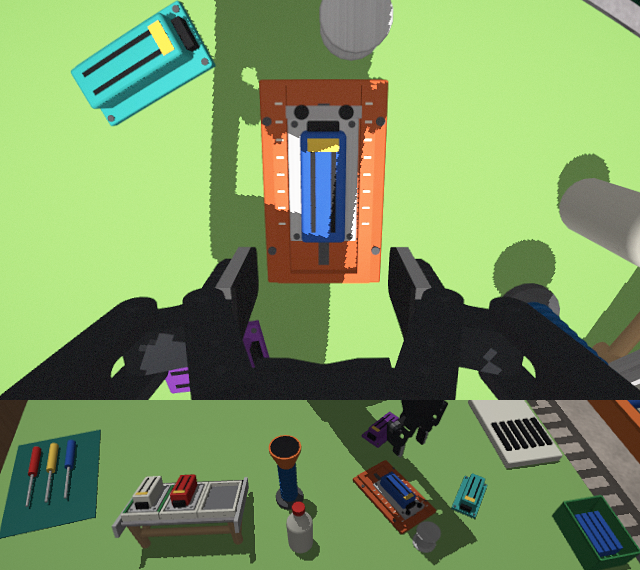

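The blue module sits in the fixture against the stop, at about (323,190). Its rear flange edge is at -46.9 mm along the channel, against -47.0 mm for the white one, and the case-top height is the same. The white module is in the green pocket, and the red module, spool and bottle look as they were. The gripper is clear, so I'm handing in.

```bash
python3 -c "
from bench import r
print(r.hand_in())"
```

```text
the job is handed in; nothing more can be done
None
```

The changeover is done and handed in at about 27 s: the white module is flat in the green pocket with its connector uphill, the blue module is flat in the fixture against the stop, and the hand-in returned no verdict. The red module, spool, bottle and hood look undisturbed in the final pictures; my numeric check of that failed to run.

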